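# Lock the day's work in the bench chest

## Task

Closing time at the jeweller's bench: unlock the grey steel chest by turning the dial on its lid until its white line points at the pair of studs, raise the lid, and put every silver bar, metal tin and wooden ring box from the mat inside. Then shut the lid fully and turn the dial until its line points at the single stud, so that the chest is locked. The copper practice bangle and the bench tools stay out where they are, and the lid is never lifted while the dial is off the pair of studs.

Things in the scene. Friction and masses are not known exactly. Their poses are not given: they have to be found in the camera images.
- chest: Grey steel security chest fixed to the bench. Body 250 (its x) x 360 (its y) outside and 85 high, walls 12 thick, inner floor 15 above the bench, so the inside is 226 x 336 and 70 deep, open to the top when the lid is up. Origin: centre of its underside, on the bench. Its -x side (the front) looks roughly at the robot, its +x side (rear) carries the lid hinge. Its yaw differs by up to about 0.2 from start to start, and it may stand on the robot's left or right
- chest_in (a point): Centre of the chest's inner floor
- lid_hinge (a point): Middle of the lid's hinge line, on the top rear edge of the chest body (125 behind the chest's centre, 85 above the bench); the line runs along the chest's y
- lid (a joint): Angle of the chest lid: 0 shut, 1.571 upright, stop at 1.7 rad. A plate 250 x 360 x 28 lying on the chest body; its front edge rises and goes back towards +x as it opens. Lid and dial weigh about 0.8 kg; the stiff hinge holds it at any angle where it is left; lifting at the handle takes about 10 N, shutting from upright about 5 N
- lid_handle (a point): Middle of the lid's round steel bow handle: bar 12 thick, 100 between its two posts, parallel to the hinge line, its axis 40 above the lid's top face, 28 behind the lid's front edge. In the lid's frame (origin at lid_hinge; at angle 0 the axes are the chest's) it lies at x -222, z +68, so it moves on a circle of 232 radius about the hinge line. A bar pinched from above pivots between the fingers as the lid turns
- dial (a joint): Angle of the lock dial on the lid, growing anticlockwise seen from above: 0 when its white line points to the single stud (locked, towards the hinge), 1.571 when it points to the pair of studs (open, towards the chest's +y). It turns freely from -2.8 to 2.8 against a friction of 0.12 N m and stays where it is left; there is no click or stop at the marks. At the start it stands anywhere from -1.1 to 0.6
- dial_grip (a point): Point on the dial's axis at the height to grip: the dial is a black bar grip 56 long x 15 wide x 30 high standing on a round disc of 66 diameter and 8 high; this point is 28 above the lid's top face, 12 below the top of the bar, 122 behind the handle
- dial_tip (a point): Outer end of the white line on the dial's bar grip, 28 from the dial's axis, near the top: where the dial points
- lock_mark (a point): The single black stud on the lid's round steel plate, 43 from the dial's axis towards the hinge: locked
- open_mark (a point): Midpoint of the pair of black studs on the plate, 43 from the dial's axis towards the chest's +y side: open
- mat: Thin dark rubber bench mat, 260 (x) x 350 (y) x 3, fixed, on the other side of the bench from the chest; the valuables lie on it at the start. Origin: centre of its underside
- bar_a: Cast silver bar, a plain bright solid slab 68 long (its x) x 26 wide (its y) x 14 high (its z), 0.25 kg. One of the valuables, lying flat on the mat. Origin: centre of its underside. May be absent
- bar_b: Cast silver bar, a plain bright solid slab 68 long (its x) x 26 wide (its y) x 14 high (its z), 0.25 kg. One of the valuables, lying flat on the mat. Origin: centre of its underside. May be absent
- tin_a: Flat rectangular metal tin with its lid on, rounded corners, holding filings sealed inside; 68 long (its x) x 48 wide (its y) x 20 high (its z), 0.13 kg. One of the valuables, lying flat on the mat. Origin: centre of its underside. May be absent
- tin_b: Flat rectangular metal tin with its lid on, rounded corners, holding filings sealed inside; 68 long (its x) x 48 wide (its y) x 20 high (its z), 0.13 kg. One of the valuables, lying flat on the mat. Origin: centre of its underside. May be absent
- ring_box: Dark wooden ring box with a brass seam and clasp, shut and staying shut; 60 long (its x) x 46 wide (its y) x 38 high (its z), 0.09 kg. One of the valuables, lying flat on the mat. Origin: centre of its underside. May be absent
- dapping_block: Steel doming block, a 50 cube with round hollows in its faces, standing among the valuables on the mat: a tool, stays out. Origin: centre of its underside
- hammer: Hammer lying near the left edge of the bench, about 240 long, stays out. Origin: centre of its underside
- mandrel: Tapered steel ring stick with a wooden handle, about 270 long, lying across beyond the work area, stays out. Origin: underside, near its middle
- bangle: Plain copper practice bangle, 68 diameter x 14, lying on the marble slab at the right, stays out. Origin: centre of its underside
Mind the look-alikes: they are no part of the job. What is shaped like the bar_b but blue or pink is not meant.

How it is judged:
On the way, in this order (a step that is already met when the one before it is completed fails the run):
1. the lid is still shut and the dial's line points at the pair of studs (within 0.12 rad) (value of joint dial between 1.451 and 1.691 rad and value of joint lid below 0.05 rad), for 0.2 s.
2. the lid is raised well clear (value of joint lid above 1 rad), for 0.2 s.
3. all the valuables are inside the chest (x of bar_a in the frame of chest between -0.11 and 0.11 m and y of bar_a in the frame of chest between -0.165 and 0.165 m and z of bar_a in the frame of chest between 0.008 and 0.08 m and x of bar_b in the frame of chest between -0.11 and 0.11 m and y of bar_b in the frame of chest between -0.165 and 0.165 m and z of bar_b in the frame of chest between 0.008 and 0.08 m and x of tin_a in the frame of chest between -0.11 and 0.11 m and y of tin_a in the frame of chest between -0.165 and 0.165 m and z of tin_a in the frame of chest between 0.008 and 0.08 m and x of tin_b in the frame of chest between -0.11 and 0.11 m and y of tin_b in the frame of chest between -0.165 and 0.165 m and z of tin_b in the frame of chest between 0.008 and 0.08 m and x of ring_box in the frame of chest between -0.11 and 0.11 m and y of ring_box in the frame of chest between -0.165 and 0.165 m and z of ring_box in the frame of chest between 0.008 and 0.08 m and value of joint lid above 0.6 rad), for 0.2 s.
4. the lid is fully shut with the dial still at the pair of studs (value of joint lid below 0.03 rad and value of joint dial between 1.321 and 1.821 rad), for 0.2 s.
At the end, for the whole second after the job is handed in: Every valuable present is at rest inside the chest, the lid is shut to within 0.03 rad (about 7 mm at its front edge) and the dial's line points at the single stud to within 0.12 rad (7 degrees) (value of joint dial between -0.12 and 0.12 rad and value of joint lid below 0.03 rad and x of bar_a in the frame of chest between -0.11 and 0.11 m and y of bar_a in the frame of chest between -0.165 and 0.165 m and z of bar_a in the frame of chest between 0.008 and 0.08 m and x of bar_b in the frame of chest between -0.11 and 0.11 m and y of bar_b in the frame of chest between -0.165 and 0.165 m and z of bar_b in the frame of chest between 0.008 and 0.08 m and x of tin_a in the frame of chest between -0.11 and 0.11 m and y of tin_a in the frame of chest between -0.165 and 0.165 m and z of tin_a in the frame of chest between 0.008 and 0.08 m and x of tin_b in the frame of chest between -0.11 and 0.11 m and y of tin_b in the frame of chest between -0.165 and 0.165 m and z of tin_b in the frame of chest between 0.008 and 0.08 m and x of ring_box in the frame of chest between -0.11 and 0.11 m and y of ring_box in the frame of chest between -0.165 and 0.165 m and z of ring_box in the frame of chest between 0.008 and 0.08 m and linear speed of each of bar_a, bar_b, tin_a, tin_b, ring_box below 0.03 m/s); the robot touches nothing.
It fails at once if the lid is lifted (more than 0.1 rad) while the dial is more than 0.25 rad off the pair of studs (value of joint lid above 0.1 rad and not (value of joint dial between 1.321 and 1.821 rad)).
It fails at once if a tool or the bangle is moved more than 80 mm from its place (distance of any of dapping_block, hammer, mandrel, bangle from where it was at the start of the episode above 0.08 m).
Of bar_a, bar_b, tin_a, tin_b, ring_box only 2 to 4 are there at a start; the rules pass over those that are not, and their reading is None.
At some moment in a run one of bar_a, bar_b, tin_a, tin_b, ring_box may be knocked a few centimetres aside while the robot is not near it.
Once in a run the grip may slacken for a moment while it holds something.
It also fails if it takes over 210 s, if anything falls off the work surface, if the arm or the gripper's body presses on something with over 40 N, if the wrist force passes 120 N, or if a joint passes its speed limit or range.

## Robot

A 6-joint arm with a two-finger parallel gripper is mounted at the origin on the work surface. World frame = base frame: x ahead of the robot, y to its left, z up, the work surface at z = 0. Lengths are in m, angles in rad, forces in N, time in s.
With the tool pointing down it reaches from about 0.35 to 0.875 m from the base axis. Payload 4.2 kg.
Tool frame: the origin (TCP) lies where the fingers leave the gripper's body, on its centre line; the fingertips stand 70 mm ahead of it and the grasp point (between the pads) lies 51 mm ahead of it (env.grip_depth is the distance from the TCP to the grasp point, in m); z points along the fingers, y is the line along which they close (so a half turn about z gives the same grasp; the last joint's range is limited). The gripper opens to 87 mm and grips with 3 to 60 N. Pads are 19 mm wide; open, the fingers measure 117 mm over their backs; the gripper's body (75 mm by 190 mm) begins 51 mm behind the grasp point.
Start: joints at [1.394, 0.385, 0.008, 0, -1.194, -0.259], TCP at [0.264, 0.567, 0.292] pointing down, gripper open.
Joint ranges: [-3.14, 3.14], [-1.21, 2.06], [-1.07, 1.41], [-3.16, 2.05], [-2.99, -0.16], [-3.1, 3.1]. Speed limits (rad/s): [2.79, 2.79, 3.14, 3.14, 3.14, 3.14].

## Interface

Orientations are given as a unit quaternion [x, y, z, w].
In Python, from station import env gives the robot as it stands. The module is installed in compiled form; this text tells all that it offers.
- The arm moves only by the tool move_arm, never from a script. Its arguments are lists of equal length, an entry for each row: "translation": the shift along the tool's x, y, z in cm, a list of three; "dr": the turn, a rotation vector about the tool's x, y, z in rad, a list of three. In form: {"translation": [[dx, dy, dz], ...], "dr": [[ax, ay, az], ...]}. A call has 1 to 20 rows; each row is the pose to reach, as a shift and turn from the pose commanded when the call began, along the tool's axes at that moment; what a row does not reach only later rows make up. A row lasts 1/8 s, in which the tool goes at most 62.5 mm and 10.7 degrees, less where a joint would pass 70% of its speed; a pose out of reach is approached as far as the arm can. A call with a gripper value outside its range is refused whole. "grip" is the closure, from 0 (fully open) to 1 (shut), set as the call begins (left out, the last holds). The fingers move at their own pace and stop on an object; the grip force is fixed at half the most. Time passes only in rows, so rows that repeat a pose let the fingers close. It gives the time, the measured TCP pose, the force, the opening and the grip force at its end, in the units of the state.
- env.read_state(): the state, without advancing time (a new reading comes with each control period).
- env.capture(name): name is "side" or "top"; returns a dict with "image" (400x640x3 uint8, red, green, blue), "fx", "fy", "cx", "cy" (pixels), "dist" ([k1, k2, p1, p2, k3] as OpenCV has them; the pictures are not rectified), "pose" (4x4, takes a point from camera to world coordinates). Camera axes: x right, y up, looking along -z (the intrinsics and any distortion apply to the point x, -y, -z); pixel columns grow to the right and rows downward; lengths in m; the calibration is good to about 2 mm. A picture is of the moment at which its call begins. There is no depth.
- env.job_done(): hands the job in; it is judged then, once.
The state is a dict: "clock": time; "qpos": joint angles; "dq": joint speeds; "joint_efforts": joint torques, N m; "tool_pos": TCP position; "ee_rot": TCP orientation; "force": force on the tool from outside, world axes, zero at the start; "moment": the same for the moment, N m; "grip_width": finger opening in m; "finger_force": force on a finger pad.
Only numpy, scipy, OpenCV 4.12 (cv2) and the standard library are available. Lean on these libraries where they do the work, as an engineer would, in place of code of your own. Each camera call takes 0.05 s, during which the arm holds its last target. There are 200 camera calls.

## Working session

There is one attempt and no reset: what is moved stays moved. The work goes in short steps, Python scripts to look and compute and a tool call to move; the robot and the scene stay as the last step left them, time stands still between calls to the robot, and variables do not carry over. Pictures are saved under pics/ and viewed, at most 14 in all, crops included, and the job is handed in when it is done.

Besides the shell and the picture viewer there is one more tool, called after "Call:" as name(argument=value, ...) on one line, values as JSON. move_arm: Moves the arm, as the interface text tells. Its arguments: {"type":"object","properties":{"translation":{"type":"array"},"dr":{"type":"array"},"grip":{"type":"number"}},"required":["translation","dr"]}

```bash
mkdir -p pics; python3 - <<'E'
from station import env
import cv2
s=env.read_state();print(s)
for n in("top","side"):
    c=env.capture(n);cv2.imwrite(f"pics/{n}0.png",c["image"][:,:,::-1]);print({k:v for k,v in c.items() if k!="image"})
E
```

```text
{'clock': 0.0, 'qpos': array([ 1.39358945e+00,  3.85570115e-01,  6.66012538e-03, -5.06015860e-04,
       -1.19402337e+00, -2.58611792e-01]), 'dq': array([ 1.85180325e-04, -2.15162250e-03, -7.25370730e-04,  8.79471536e-04,
       -4.91602131e-05, -4.12064041e-04]), 'joint_efforts': array([ 2.43393742e-04, -3.90674937e+01,  1.87403029e+01,  4.22011748e+00,
        1.09819372e-02, -1.96188867e-04]), 'tool_pos': array([0.2636257 , 0.56619142, 0.29116365]), 'ee_rot': array([ 9.76330794e-01, -2.16279872e-01, -1.91487584e-04,  1.07719911e-03]), 'force': array([0.96133807, 0.22767075, 0.8936221 ]), 'moment': array([-0.01670092,  0.01515711,  0.01636554]), 'finger_force': 0.0, 'grip_width': 0.08739714215274903}
{'fx': 400.38329326930517, 'fy': 400.38329326930517, 'cx': 323.8068944669422, 'cy': 205.78217980663175, 'dist': array([-0.08190174,  0.        ,  0.        ,  0.        ,  0.        ]), 'pose': array([[-0.01709101,  0.98738372, -0.15742072,  0.32102612],
       [-0.99982015, -0.01558293,  0.01080927, -0.02371673],
       [ 0.00821982,  0.15757715,  0.98747247,  1.41574058],
       [ 0.        ,  0.        ,  0.        ,  1.        ]])}
{'fx': 361.25001080064374, 'fy': 361.25001080064374, 'cx': 321.27179060277047, 'cy': 191.20017531783026, 'dist': array([-0.01549739,  0.        ,  0.        ,  0.        ,  0.        ]), 'pose': array([[-0.99661909,  0.05052858, -0.06478626,  0.45657287],
       [-0.08114642, -0.48182438,  0.87250245,  1.0510385 ],
       [ 0.01287071,  0.87480977,  0.48429559,  0.72112497],
       [ 0.        ,  0.        ,  0.        ,  1.        ]])}
```

View pics/top0.png

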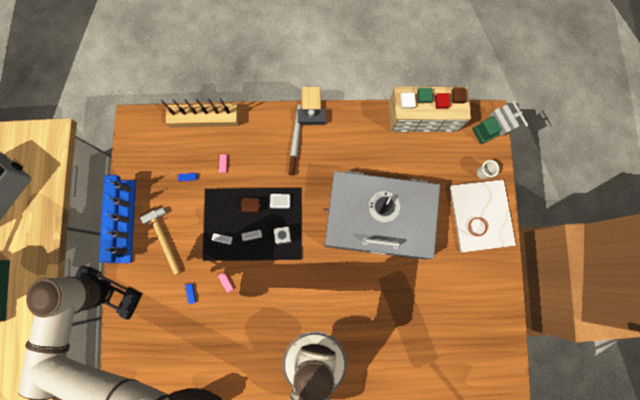

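View pics/side0.png

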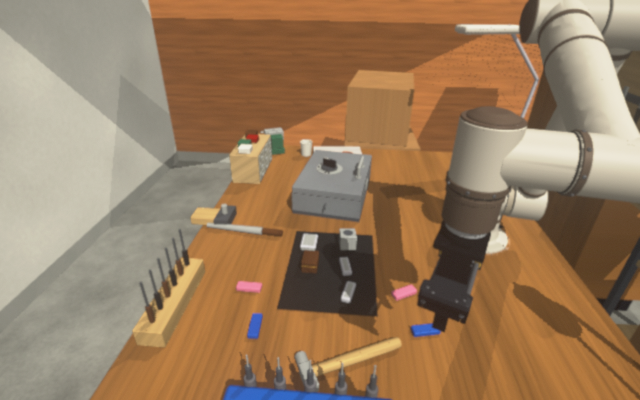

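The top view shows the chest on the right (383,215) with its dial at (384,204) and handle at (381,241). On the mat are the brown ring box (250,204), the tin (280,201), silver bars (222,239) and (252,236), and the dapping block (281,235), which is a tool. The blue and pink slabs at (187,177), (190,293), (223,162) and (226,283) are decoys.

```bash
cat > h.py <<'E'
from station import env
import cv2, numpy as np
from scipy.spatial.transform import Rotation as R
def cap(n): return env.capture(n)
def K(c): return np.array([[c["fx"],0,c["cx"]],[0,c["fy"],c["cy"]],[0,0,1.]])
def ray(c,px,z):
    """pixels -> world points on plane z"""
    u=cv2.undistortPoints(np.array(px,float).reshape(-1,1,2),K(c),c["dist"]).reshape(-1,2)
    d=np.c_[u[:,0],-u[:,1],-np.ones(len(u))]@c["pose"][:3,:3].T
    o=c["pose"][:3,3]; return o+d*((z-o[2])/d[:,2])[:,None]
def proj(c,P):
    p=(np.array(P,float).reshape(-1,3)-c["pose"][:3,3])@c["pose"][:3,:3]
    p=p*[1,-1,-1]
    return cv2.projectPoints(p.reshape(-1,1,3),np.zeros(3),np.zeros(3),K(c),c["dist"])[0].reshape(-1,2)
def crop(c,x0,y0,x1,y1,k,name):
    cv2.imwrite(f"pics/{name}.png",cv2.resize(c["image"][y0:y1,x0:x1,::-1],None,fx=k,fy=k,interpolation=cv2.INTER_CUBIC))
def delta(goal,yaw=None,s=None):
    """shift in tool axes (cm) and turn to TCP goal, tool down with tool-x heading yaw"""
    s=s or env.read_state(); r=R.from_quat(s["ee_rot"])
    t=r.inv().apply(np.array(goal)-s["tool_pos"])*100
    dr=np.zeros(3)
    if yaw is not None:
        g=R.from_matrix(np.c_[[np.cos(yaw),np.sin(yaw),0],[np.sin(yaw),-np.cos(yaw),0],[0,0,-1]])
        dr=(r.inv()*g).as_rotvec()
    return t.round(2),dr.round(3)
def blobs(c,mask,z,amin=20):
    for k in cv2.findContours(mask.astype(np.uint8),cv2.RETR_EXTERNAL,cv2.CHAIN_APPROX_NONE)[0]:
        if cv2.contourArea(k)<amin: continue
        w=ray(c,k.reshape(-1,2),z)[:,:2].astype(np.float32)
        (cx,cy),(a,b),t=cv2.minAreaRect(w*1000)
        if a<b: a,b,t=b,a,t+90
        print("px",k.reshape(-1,2).mean(0).round(1),"c",round(cx/1000,4),round(cy/1000,4),"size",round(a),round(b),"longyaw",round(np.radians((t+90)%180-90),3))
E
python3 - <<'E'
from h import *
c=cap("top")
crop(c,196,160,446,268,3,"crop0")
hsv=cv2.cvtColor(c["image"],cv2.COLOR_RGB2HSV); print(hsv[204,250],hsv[201,280],hsv[239,222],hsv[236,252],hsv[180,360],hsv[250,212])
m=np.zeros((400,640),bool); m[190:258,206:300]=1
g=(hsv[...,2]>85)&m
blobs(c,g,.017)
print("ringbox");blobs(c,m&(hsv[...,1]>90)&(hsv[...,2]>45),.041)
E
```

```text
[ 11 163 100] [ 24  22 218] [ 30  24 126] [ 26  16 130] [ 15   9 168] [132  98  26]
px [221.2 238.2] c 0.4353 0.3221 size 72 28 longyaw 1.343
px [251.5 235. ] c 0.4446 0.2164 size 70 27 longyaw -1.373
px [281.9 234.9] c 0.4443 0.1101 size 57 55 longyaw 0.127
px [249.5 204.8] c 0.5528 0.2226 size 57 40 longyaw 1.555
px [279.5 200.6] c 0.5655 0.1177 size 74 54 longyaw 1.555
ringbox
px [249.7 204.7] c 0.5471 0.2185 size 64 49 longyaw 1.555
```

View pics/crop0.png

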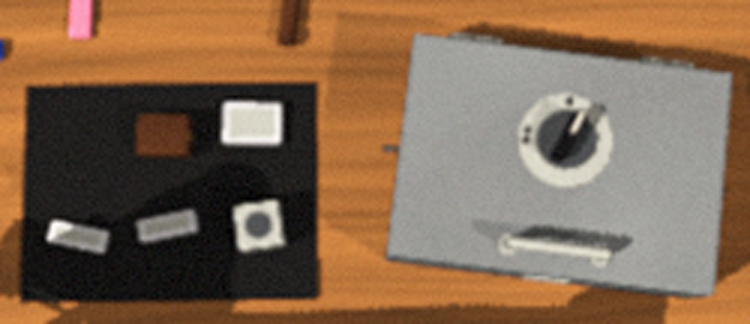

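The crop shows the dial on the lid with its axis at about (567,138) and the line tip up-right at (600,105). The pair of studs is on the left (526,134) and the single stud is at the top (569,100). Both bars, the tin and the ring box are confirmed on the mat; the dapping block has the round hollow (258,225).

```bash
cat >> h.py <<'E'
def cr(p): return np.array(p,float)/3+[196,160]-1/3
E
python3 - <<'E'
from h import *
c=cap("top")
w=ray(c,cr([(415,35),(732,72),(717,296),(388,258)]),.113)[:,:2]
print(w.round(4)); print("sizes",[round(float(np.linalg.norm(w[i]-w[(i+1)%4])),3) for i in range(4)], "centre",w.mean(0).round(4))
a=[np.arctan2(*(w[i]-w[j])[::-1]) for i,j in((0,1),(3,2))]; b=[np.arctan2(*(w[i]-w[j])[::-1]) for i,j in((0,3),(1,2))]
print("yaw est",np.array(a)-np.pi/2,b)
st=ray(c,cr([(526,134),(569,100)]),.115)[:,:2]; print("studs",st.round(4))
yaw=np.mean(list(np.array(a)-np.pi/2)+b); ex=np.array([np.cos(yaw),np.sin(yaw)]); ey=np.array([-ex[1],ex[0]])
ctr=w.mean(0)
print("yaw",yaw,"dial from centre",ctr+ex*(-.222+.122+.125),"from studs",st[0]-.043*ey, st[1]-.043*ex)
print("handle est",ctr+ex*(-.097), "handle meas",ray(c,cr([(505,244),(603,258)]),.153).mean(0))
e=ray(c,cr([(602,107),(558,158)]),.151)[:,:2]; v=e[0]-e[1]; print("bar ends",e,np.linalg.norm(v),"world",np.arctan2(v[1],v[0]),"dial",np.arctan2(v[1],v[0])-yaw)
hsv=cv2.cvtColor(c["image"],cv2.COLOR_RGB2HSV)
m=np.zeros((400,640),bool); m[180:220,365:402]=1
blobs(c,m&(hsv[...,2]<60),.15)
E
```

```text
[[ 0.6448 -0.0741]
 [ 0.5977 -0.4282]
 [ 0.3496 -0.3964]
 [ 0.3976 -0.0396]]
sizes [0.357, 0.25, 0.36, 0.25] centre [ 0.4974 -0.2345]
yaw est [-0.13213465 -0.13373645] [np.float64(-0.13841655786832244), np.float64(-0.1274609883193078)]
studs [[ 0.5308 -0.1937]
 [ 0.5681 -0.2428]]
yaw -0.13293716161400299 dial from centre [ 0.52219242 -0.23785557] from studs [ 0.52507041 -0.23632798] [ 0.52548467 -0.23710504]
handle est [ 0.40126884 -0.22168497] handle meas [ 0.39943151 -0.21401552  0.153     ]
bar ends [[ 0.55308651 -0.27210082]
 [ 0.49850102 -0.22233032]] 0.0738693363684656 world -0.7392908632903467 dial -0.6063537016763436
px [385.7 205.4] c 0.5171 -0.2363 size 54 26 longyaw -0.496
```

```bash
python3 - <<'E'
from h import *
c=cap("top"); crop(c,362,182,407,226,12,"dial0")
print(proj(c,[.524,-.237,.153]))
E
```

```text
[[385.99687184 204.29831772]]
```

View pics/dial0.png

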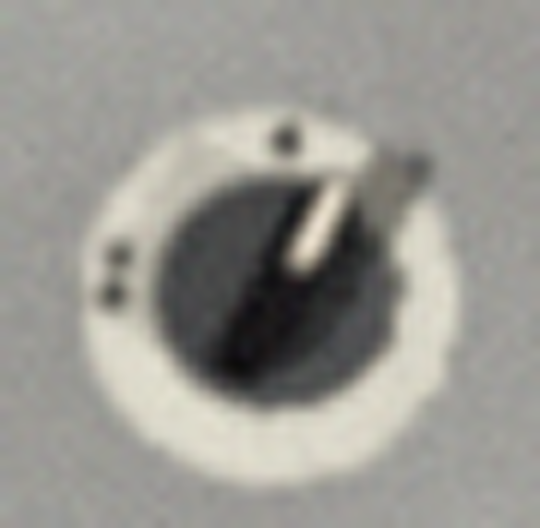

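```bash
python3 - <<'E'
from h import *
print(delta([.524,-.237,.30],-2.05))
E
```

```text
(array([57.51, 61.84, -0.76]), array([ 1.000e-03, -1.000e-03,  1.614e+00]))
```

Call:
move_arm(translation=[[5.8, 6.2, -0.8], [11.6, 12.4, -0.8], [17.4, 18.6, -0.8], [23.2, 24.8, -0.8], [29, 31, -0.8], [34.8, 37.2, -0.8], [40.6, 43.4, -0.8], [46.4, 49.6, -0.8], [52.2, 55.8, -0.8], [57.5, 61.8, -0.8], [57.5, 61.8, -0.8], [57.5, 61.8, -0.8], [57.5, 61.8, -0.8], [57.5, 61.8, -0.8], [57.5, 61.8, -0.8], [57.5, 61.8, -0.8], [57.5, 61.8, -0.8], [57.5, 61.8, -0.8]], dr=[[0, 0, 0.16], [0, 0, 0.32], [0, 0, 0.48], [0, 0, 0.64], [0, 0, 0.8], [0, 0, 0.96], [0, 0, 1.12], [0, 0, 1.28], [0, 0, 1.44], [0, 0, 1.614], [0, 0, 1.614], [0, 0, 1.614], [0, 0, 1.614], [0, 0, 1.614], [0, 0, 1.614], [0, 0, 1.614], [0, 0, 1.614], [0, 0, 1.614]], grip=0)

```text
clock: 2.5
tool_pos: [0.5241, -0.2355, 0.3007]
ee_rot: [-0.52, 0.854, -0.0, 0.0]
force: [0.1, 0.1, -0.1]
grip_width: 0.087
finger_force: 0.0
```

```bash
python3 - <<'E'
from h import *
s=env.read_state();print(s["clock"],s["tool_pos"],s["qpos"]);print(delta([.524,-.237,.30],-3.65))
E
```

```text
2.5 [ 0.52414228 -0.23545219  0.30065318] [-1.40407611e-01  2.93057942e-01 -1.06253053e-01 -7.74174432e-05
 -1.17091840e+00 -3.37087004e-01]
(array([ 0.14, -0.06,  0.07]), array([-0.000e+00,  1.000e-03,  1.602e+00]))
```

Call:
move_arm(translation=[[0.1, 0, 0], [0.1, 0, 1], [0.1, 0, 2], [0.1, 0, 3], [0.1, 0, 4], [0.1, 0, 4], [0.1, 0, 4], [0.1, 0, 4], [0.1, 0, 4], [0.1, 0, 4], [0.1, 0, 6], [0.1, 0, 8], [0.1, 0, 10.3], [0.1, 0, 10.3], [0.1, 0, 10.3]], dr=[[0, 0, 0.18], [0, 0, 0.36], [0, 0, 0.54], [0, 0, 0.72], [0, 0, 0.9], [0, 0, 1.08], [0, 0, 1.26], [0, 0, 1.44], [0, 0, 1.6], [0, 0, 1.6], [0, 0, 1.6], [0, 0, 1.6], [0, 0, 1.6], [0, 0, 1.6], [0, 0, 1.6]])

```text
clock: 4.38
tool_pos: [0.5243, -0.2373, 0.1982]
ee_rot: [0.251, 0.968, -0.0, 0.001]
force: [-0.0, 0.4, 0.2]
grip_width: 0.0875
finger_force: 0.0
```

Call:
move_arm(translation=[[0, 0, 0], [0, 0, 0], [0, 0, 0], [0, 0, 0], [0, 0, 0], [0, 0, 0]], dr=[[0, 0, 0], [0, 0, 0], [0, 0, 0], [0, 0, 0], [0, 0, 0], [0, 0, 0]], grip=1)

```text
clock: 5.12
tool_pos: [0.5237, -0.2373, 0.1972]
ee_rot: [0.251, 0.968, -0.0, -0.0]
force: [-1.2, 0.4, 0.1]
grip_width: 0.035
finger_force: 0.0
```

Call:
move_arm(translation=[[0, 0, 0], [0, 0, 0], [0, 0, 0], [0, 0, 0], [0, 0, 0], [0, 0, 0]], dr=[[0, 0, 0], [0, 0, 0], [0, 0, 0], [0, 0, 0], [0, 0, 0], [0, 0, 0]], grip=1)

```text
clock: 5.88
tool_pos: [0.5227, -0.239, 0.1972]
ee_rot: [0.252, 0.968, -0.001, -0.001]
force: [-1.3, -7.7, -0.5]
grip_width: 0.0144
finger_force: 29.9
```

Call:
move_arm(translation=[[0, -0.25, 0], [0, -0.25, 0], [0, -0.25, 0], [0, -0.25, 0], [0, -0.25, 0], [0, -0.25, 0], [0, -0.25, 0], [0, -0.25, 0], [0, -0.25, 0], [0, -0.25, 0], [0, -0.25, 0], [0, -0.25, 0], [0, -0.25, 0], [0, -0.25, 0], [0, -0.25, 0], [0, -0.25, 0], [0, -0.25, 0]], dr=[[0, 0, 0], [0, 0, -0.15], [0, 0, -0.3], [0, 0, -0.45], [0, 0, -0.6], [0, 0, -0.75], [0, 0, -0.9], [0, 0, -1.05], [0, 0, -1.2], [0, 0, -1.35], [0, 0, -1.5], [0, 0, -1.65], [0, 0, -1.8], [0, 0, -1.94], [0, 0, -1.946], [0, 0, -1.946], [0, 0, -1.946]])

```text
clock: 8.0
tool_pos: [0.522, -0.2384, 0.1972]
ee_rot: [-0.658, 0.753, 0.001, 0.0]
force: [-1.5, 5.2, 2.7]
grip_width: 0.0151
finger_force: 30.0
```

```bash
python3 - <<'E'
from h import *
s=env.read_state();print(s["force"],s["moment"],s["grip_width"],s["tool_pos"],s["qpos"]);q=s["ee_rot"];print(2*np.arctan2(q[1],q[0]))
print(delta([.5225,-.239,.30]))
E
```

```text
[-1.49304065  5.24666568  2.73393691] [1.5631204  0.46074526 0.12971596] 0.015079500882795673 [ 0.52204454 -0.23835518  0.19722204] [-0.14673984  0.38486042 -0.24944939 -0.00176127 -0.93809386  0.01308458]
4.5776910984398365
(array([  0.04,  -0.04, -10.28]), array([0., 0., 0.]))
```

Call:
move_arm(translation=[[0, 0, 0], [0, 0, 0], [0, 0, 0], [0, 0, 0]], dr=[[0, 0, 0], [0, 0, 0], [0, 0, 0], [0, 0, 0]], grip=0)

```text
clock: 8.5
tool_pos: [0.5225, -0.2396, 0.1972]
ee_rot: [-0.658, 0.753, -0.0, -0.0]
force: [0.0, 0.4, -0.1]
grip_width: 0.047
finger_force: 0.0
```

```bash
python3 - <<'E'
from h import *
s=env.read_state();print(s["grip_width"],s["tool_pos"],s["force"])
print(delta([.523,-.239,.29]),delta([.42,.0,.29]))
E
```

```text
0.04699547325681147 [ 0.52251681 -0.23962265  0.19719856] [ 0.04420624  0.39999931 -0.14192276]
(array([-0.07, -0.04, -9.28]), array([0., 0., 0.])) (array([-22.38,  13.35,  -9.28]), array([0., 0., 0.]))
```

Call:
move_arm(translation=[[0, 0, -4], [0, 0, -9.3], [-5, 3, -9.3], [-10, 6, -9.3], [-16, 9.5, -9.3], [-22.4, 13.4, -9.3], [-22.4, 13.4, -9.3]], dr=[[0, 0, 0], [0, 0, 0], [0, 0, 0], [0, 0, 0], [0, 0, 0], [0, 0, 0], [0, 0, 0]])

```text
clock: 9.38
tool_pos: [0.418, 0.0023, 0.2907]
ee_rot: [-0.66, 0.751, -0.0, 0.001]
force: [1.0, -0.6, -0.3]
grip_width: 0.087
finger_force: 0.0
```

```bash
python3 - <<'E'
from h import *
c=cap("top"); crop(c,350,170,420,260,6,"dial1")
print(delta([.4015,-.2228,.29],-1.70))
E
```

```text
(array([22.58, -1.29,  0.04]), array([-0.001,  0.001, -0.   ]))
```

View pics/dial1.png

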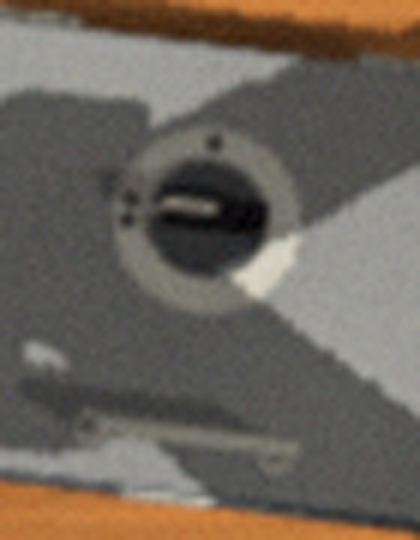

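The line (218,209)→(165,200) points at the pair of studs (128,208). The handle bar runs from (88,416) to (297,446).

```bash
python3 - <<'E'
from h import *
c=cap("top")
p=np.array([(88,418),(296,447),(165,200),(218,209)])/6+[350,170]
w=ray(c,p,.157);print(w,w[:2].mean(0)); v=w[2]-w[3];print(np.arctan2(v[1],v[0]))
E
```

```text
[[ 0.41164501 -0.16428128  0.157     ]
 [ 0.39438172 -0.27340033  0.157     ]
 [ 0.52690678 -0.20917231  0.157     ]
 [ 0.52160874 -0.23733288  0.157     ]] [ 0.40301337 -0.21884081  0.157     ]
1.3848334474686734
```

Call:
move_arm(translation=[[5.6, -0.3, 0], [11.2, -0.6, 0], [17, -1, 0], [22.5, -1.3, 0], [22.5, -1.3, 0], [22.5, -1.3, 3], [22.5, -1.3, 6], [22.5, -1.3, 8.7], [22.5, -1.3, 8.7], [22.5, -1.3, 8.7]], dr=[[0, 0, 0], [0, 0, 0], [0, 0, 0], [0, 0, 0], [0, 0, 0], [0, 0, 0], [0, 0, 0], [0, 0, 0], [0, 0, 0], [0, 0, 0]])

```text
clock: 10.72
tool_pos: [0.4032, -0.2246, 0.2042]
ee_rot: [-0.659, 0.752, -0.001, 0.0]
force: [1.0, 0.7, -0.7]
grip_width: 0.087
finger_force: 0.0
```

Call:
move_arm(translation=[[0, 0, 0], [0, 0, 0], [0, 0, 0], [0, 0, 0], [0, 0, 0], [0, 0, 0], [0, 0, 0], [0, 0, 0], [0, 0, 0], [0, 0, 0]], dr=[[0, 0, 0], [0, 0, 0], [0, 0, 0], [0, 0, 0], [0, 0, 0], [0, 0, 0], [0, 0, 0], [0, 0, 0], [0, 0, 0], [0, 0, 0]], grip=1)

```text
clock: 11.98
tool_pos: [0.4009, -0.2242, 0.203]
ee_rot: [-0.658, 0.753, 0.002, -0.001]
force: [-5.2, 1.0, 4.3]
grip_width: 0.0112
finger_force: 29.9
```

```bash
python3 - <<'E'
from h import *
s=env.read_state();print(s["tool_pos"],s["force"],s["grip_width"])
# arc rows: tool y axis = chest x direction sign; z down
r=R.from_quat(s["ee_rot"]).as_matrix(); yaw=-.14
ex=np.array([np.cos(yaw),np.sin(yaw),0])
p0=np.pi-np.arctan2(68,222)
for th in np.linspace(0.1,1.5,15):
    d=23.2*((np.cos(p0-th)-np.cos(p0))*ex+(np.sin(p0-th)-np.sin(p0))*np.array([0,0,1]))
    print(th.round(2),(r.T@d).round(1).tolist())
E
```

```text
[ 0.40093343 -0.2242323   0.20299425] [-5.18139213  0.96607993  4.28084638] 0.011197868818119303
0.1 [0.0, -0.8, -2.2]
0.2 [0.0, -1.8, -4.3]
0.3 [0.0, -3.0, -6.3]
0.4 [0.0, -4.4, -8.1]
0.5 [0.0, -5.9, -9.8]
0.6 [0.0, -7.7, -11.4]
0.7 [0.1, -9.5, -12.7]
0.8 [0.1, -11.5, -13.9]
0.9 [0.1, -13.7, -14.9]
1.0 [0.1, -15.9, -15.6]
1.1 [0.1, -18.1, -16.1]
1.2 [0.1, -20.4, -16.4]
1.3 [0.1, -22.7, -16.5]
1.4 [0.2, -25.0, -16.3]
1.5 [0.2, -27.3, -15.9]
```

Call:
move_arm(translation=[[0, -0.4, -1.1], [0, -0.8, -2.2], [0, -1.3, -3.2], [0, -1.8, -4.3], [0, -2.4, -5.3], [0, -3, -6.3], [0, -3.7, -7.2], [0, -4.4, -8.1], [0, -5.9, -9.8], [0, -7.7, -11.4]], dr=[[0, 0, 0], [0, 0, 0], [0, 0, 0], [0, 0, 0], [0, 0, 0], [0, 0, 0], [0, 0, 0], [0, 0, 0], [0, 0, 0], [0, 0, 0]])

```text
clock: 13.22
tool_pos: [0.4744, -0.2346, 0.3167]
ee_rot: [-0.658, 0.753, 0.006, -0.005]
force: [-12.3, -0.8, -0.7]
grip_width: 0.0109
finger_force: 30.0
```

Lifting well. Continue the arc (relative to the pose at 0.6 rad).

Call:
move_arm(translation=[[0, -1.8, -1.3], [0, -3.8, -2.5], [0, -6, -3.5], [0, -8.2, -4.2], [0, -10.4, -4.7], [0, -12.7, -5], [0, -15, -5.1], [0.1, -17.3, -4.9], [0.1, -19.6, -4.5], [0.1, -20.5, -4.3], [0.1, -20.5, -4.3], [0.1, -20.5, -4.3]], dr=[[0, 0, 0], [0, 0, 0], [0, 0, 0], [0, 0, 0], [0, 0, 0], [0, 0, 0], [0, 0, 0], [0, 0, 0], [0, 0, 0], [0, 0, 0], [0, 0, 0], [0, 0, 0]])

```text
clock: 14.72
tool_pos: [0.6832, -0.2644, 0.3637]
ee_rot: [-0.658, 0.753, -0.004, 0.002]
force: [1.3, -5.9, 4.8]
grip_width: 0.011
finger_force: 30.0
```

Call:
move_arm(translation=[[0, 0, 0], [0, 0, 0], [0, 0, 0], [0, 0, 0]], dr=[[0, 0, 0], [0, 0, 0], [0, 0, 0], [0, 0, 0]], grip=0.5)

```text
clock: 15.22
tool_pos: [0.6819, -0.2624, 0.36]
ee_rot: [-0.659, 0.752, 0.0, 0.0]
force: [0.7, -0.1, 0.1]
grip_width: 0.0402
finger_force: 0.0
```

```bash
python3 - <<'E'
from h import *
s=env.read_state();print(s["tool_pos"],s["force"],s["grip_width"],s["qpos"])
c=cap("top"); crop(c,310,140,460,270,4,"open")
c=cap("side"); crop(c,270,110,400,230,4,"opens")
E
```

```text
[ 0.68193571 -0.26242732  0.35996911] [ 0.68892536 -0.05679486  0.14729776] 0.040245877017501756 [-1.46987045e-01  5.47030894e-01  4.37084125e-01 -3.29906185e-04
 -1.46112506e+00  1.43909211e-02]
```

View pics/opens.png

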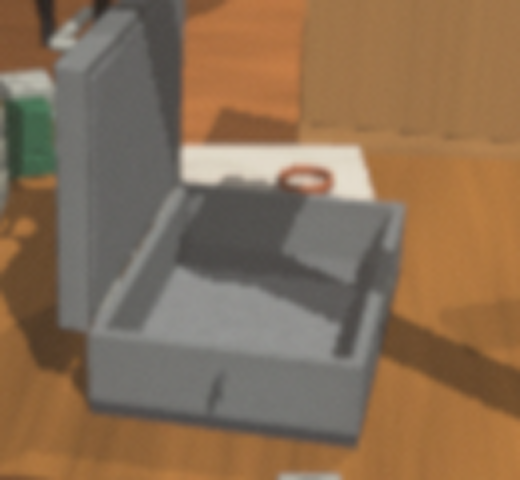

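The side view shows the lid standing upright and the chest empty. Next: rise clear and move to the mat.

```bash
cat > look.py <<'E'
from h import *
C=np.array([.4977,-.2362]); Y=-.14
def place(x,y): return C+[x*np.cos(Y)-y*np.sin(Y), x*np.sin(Y)+y*np.cos(Y)]
def look():
    c=cap("top"); hsv=cv2.cvtColor(c["image"],cv2.COLOR_RGB2HSV)
    m=np.zeros((400,640),bool); m[186:262,202:304]=1
    blobs(c,(hsv[...,2]>85)&m,.018)
    print("brown");blobs(c,m&(hsv[...,1]>90)&(hsv[...,2]>45),.041)
    return c
E
python3 - <<'E'
from look import *
look(); s=env.read_state(); print(s["qpos"][5]); s["tool_pos"]
print(delta([.435,.322,.44],-1.80),delta([.435,.322,.15],-1.80))
E
```

```text
px [221.5 238.5] c 0.4338 0.3218 size 72 30 longyaw 1.343
px [251.  234.9] c 0.4446 0.2173 size 72 31 longyaw -1.366
px [281.9 234.9] c 0.4439 0.1102 size 56 55 longyaw 0.127
px [249.5 204.5] c 0.5527 0.2242 size 54 39 longyaw 1.555
px [279.4 200.6] c 0.5654 0.1192 size 71 54 longyaw 1.555
px [252.9 223.6] c 0.4869 0.2162 size 363 267 longyaw 1.558
brown
px [249.7 204.9] c 0.5471 0.2185 size 64 49 longyaw 1.555
px [247.6 215.9] c 0.4846 0.2123 size 356 262 longyaw 1.561
0.01441687770831035
(array([-54.68,  32.21,  -7.98]), array([0.   , 0.   , 0.096])) (array([-54.68,  32.21,  21.02]), array([0.   , 0.   , 0.096]))
```

Call:
move_arm(translation=[[0, 0, -3], [0, 0, -6], [0, 0, -8], [-5.2, 3, -8], [-10.4, 6.1, -8], [-15.6, 9.2, -8], [-20.8, 12.2, -8], [-26, 15.3, -5], [-31.2, 18.4, -1], [-36.4, 21.4, 4], [-41.6, 24.5, 8], [-46.8, 27.5, 12], [-52, 30.6, 16], [-54.7, 32.2, 20], [-54.7, 32.2, 21], [-54.7, 32.2, 21], [-54.7, 32.2, 21]], dr=[[0, 0, 0], [0, 0, 0], [0, 0, 0], [0, 0, 0.01], [0, 0, 0.02], [0, 0, 0.03], [0, 0, 0.04], [0, 0, 0.05], [0, 0, 0.06], [0, 0, 0.07], [0, 0, 0.08], [0, 0, 0.09], [0, 0, 0.096], [0, 0, 0.096], [0, 0, 0.096], [0, 0, 0.096], [0, 0, 0.096]])

```text
clock: 17.5
tool_pos: [0.4357, 0.3223, 0.1509]
ee_rot: [-0.622, 0.783, -0.0, 0.001]
force: [-0.9, -0.5, 0.1]
grip_width: 0.0431
finger_force: 0.0
```

```bash
python3 - <<'E'
from h import *
s=env.read_state(); print(s["tool_pos"],s["qpos"]); print(delta([.435,.322,.075],-1.80))
c=cap("side"); crop(c,280,220,440,340,4,"grip1")
E
```

```text
[0.43567862 0.32231338 0.15094765] [ 9.36453983e-01  3.92311291e-01 -3.82038198e-01  6.15523409e-04
 -7.95449621e-01 -1.16528358e+00]
(array([0.05, 0.07, 7.59]), array([-0.001,  0.001,  0.001]))
```

View pics/grip1.png

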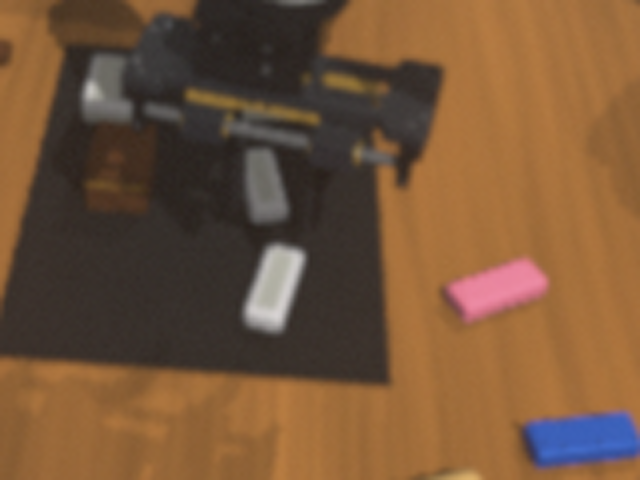

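The gripper is above the bright bar (275,287), with the box and tin to its left. Going down.

Call:
move_arm(translation=[[0, 0, 2], [0, 0, 4], [0, 0, 6], [0, 0, 7.6], [0, 0, 7.6], [0, 0, 7.6]], dr=[[0, 0, 0], [0, 0, 0], [0, 0, 0], [0, 0, 0], [0, 0, 0], [0, 0, 0]], grip=0)

```text
clock: 18.3
tool_pos: [0.4357, 0.3222, 0.0751]
ee_rot: [-0.622, 0.783, 0.0, 0.001]
force: [0.4, 0.4, -0.6]
grip_width: 0.0859
finger_force: 0.0
```

Call:
move_arm(translation=[[0, 0, 0], [0, 0, 0], [0, 0, 0], [0, 0, 0], [0, 0, 0], [0, 0, 0], [0, 0, 0], [0, 0, 0], [0, 0, 0]], dr=[[0, 0, 0], [0, 0, 0], [0, 0, 0], [0, 0, 0], [0, 0, 0], [0, 0, 0], [0, 0, 0], [0, 0, 0], [0, 0, 0]], grip=1)

```text
clock: 19.42
tool_pos: [0.4349, 0.322, 0.0742]
ee_rot: [-0.622, 0.783, 0.0, -0.0]
force: [-2.3, 0.3, 0.3]
grip_width: 0.0256
finger_force: 30.0
```

```bash
python3 - <<'E'
from look import *
p=place(-.03,.12); print(p,delta([*p,.20],-1.71),delta([*p,.092],-1.71))
E
```

```text
[ 0.48473869 -0.11318779] (array([ 41.26, -14.73, -12.57]), array([ 0.  , -0.  , -0.09])) (array([ 41.25, -14.73,  -1.77]), array([ 0.  , -0.  , -0.09]))
```

Call:
move_arm(translation=[[0, 0, -4], [1, -0.4, -9], [6, -2, -12.6], [11.5, -4, -12.6], [17, -6, -12.6], [22.5, -8, -12.6], [28, -10, -12.6], [33.5, -12, -12.6], [39, -14, -12.6], [41.3, -14.7, -12.6], [41.3, -14.7, -12], [41.3, -14.7, -9], [41.3, -14.7, -6], [41.3, -14.7, -3], [41.3, -14.7, -1.8], [41.3, -14.7, -1.8]], dr=[[0, 0, 0], [0, 0, 0], [0, 0, -0.02], [0, 0, -0.04], [0, 0, -0.06], [0, 0, -0.08], [0, 0, -0.09], [0, 0, -0.09], [0, 0, -0.09], [0, 0, -0.09], [0, 0, -0.09], [0, 0, -0.09], [0, 0, -0.09], [0, 0, -0.09], [0, 0, -0.09], [0, 0, -0.09]])

```text
clock: 21.42
tool_pos: [0.4844, -0.113, 0.0917]
ee_rot: [-0.657, 0.754, 0.0, -0.001]
force: [0.3, 0.2, -2.1]
grip_width: 0.0259
finger_force: 30.0
```

Call:
move_arm(translation=[[0, 0, 0], [0, 0, 0], [0, 0, 0], [0, 0, 0], [0, 0, -5], [0, 0, -10.8], [0, 0, -10.8]], dr=[[0, 0, 0], [0, 0, 0], [0, 0, 0], [0, 0, 0], [0, 0, 0], [0, 0, 0], [0, 0, 0]], grip=0.2)

```text
clock: 22.3
tool_pos: [0.4873, -0.1135, 0.2052]
ee_rot: [-0.657, 0.754, -0.004, 0.004]
force: [-0.0, -0.0, -0.2]
grip_width: 0.0694
finger_force: 0.0
```

```bash
python3 - <<'E'
from look import *
c=look(); crop(c,200,160,450,270,3,"after1")
print(env.read_state()["grip_width"],delta([.4446,.2168,.20],-1.37),delta([.4446,.2168,.075],-1.37))
E
```

```text
px [252.5 223.5] c 0.4869 0.2162 size 363 267 longyaw 1.558
brown
px [249.9 204.9] c 0.5471 0.2183 size 64 49 longyaw 1.555
px [234.4 219.2] c 0.4835 0.2132 size 356 262 longyaw 1.554
0.06945852155304598 (array([-32.14,   8.63,   0.25]), array([-0.006,  0.   , -0.34 ])) (array([-32.12,   8.7 ,  12.75]), array([-0.006,  0.   , -0.34 ]))
```

View pics/after1.png

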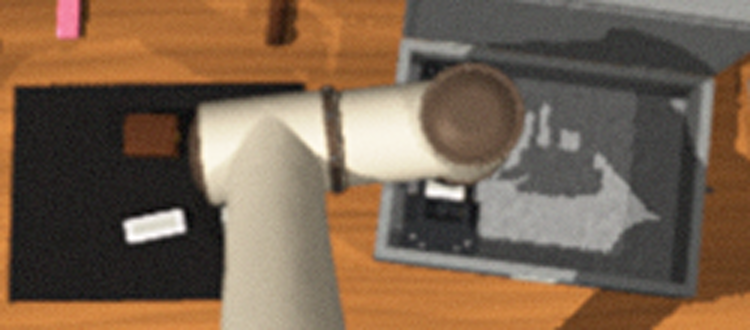

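The bar dropped into the chest shows at about (445,190). Bar two is unmoved at (155,225), and the ring box is at (150,133).

Call:
move_arm(translation=[[-5.5, 1.5, 0.2], [-11, 3, 0.2], [-16.5, 4.4, 0.2], [-22, 5.9, 0.2], [-27.5, 7.4, 0.2], [-32.1, 8.7, 0.2], [-32.1, 8.7, 0.2], [-32.1, 8.7, 4], [-32.1, 8.7, 8], [-32.1, 8.7, 11], [-32.1, 8.7, 12.7], [-32.1, 8.7, 12.7], [-32.1, 8.7, 12.7]], dr=[[0, 0, -0.06], [0, 0, -0.12], [0, 0, -0.18], [0, 0, -0.24], [0, 0, -0.3], [0, 0, -0.34], [0, 0, -0.34], [0, 0, -0.34], [0, 0, -0.34], [0, 0, -0.34], [0, 0, -0.34], [0, 0, -0.34], [0, 0, -0.34]])

```text
clock: 23.98
tool_pos: [0.4416, 0.2141, 0.0732]
ee_rot: [0.774, -0.633, -0.0, 0.002]
force: [-3.8, -1.5, 11.2]
grip_width: 0.0697
finger_force: 5.2
```

Call:
move_arm(translation=[[0, 0, 0], [0, 0, 0], [0, 0, 0], [0, 0, 0], [0, 0, 0], [0, 0, 0], [0, 0, 0]], dr=[[0, 0, 0], [0, 0, 0], [0, 0, 0], [0, 0, 0], [0, 0, 0], [0, 0, 0], [0, 0, 0]], grip=1)

```text
clock: 24.85
tool_pos: [0.4429, 0.2165, 0.0732]
ee_rot: [0.775, -0.633, -0.0, 0.0]
force: [1.8, 0.6, 1.6]
grip_width: 0.0257
finger_force: 30.3
```

```bash
sed -i 's/m\[186:262,202:304\]/m[190:258,206:300]/' look.py; python3 - <<'E'
from look import *
p=place(-.03,.04); print(p,delta([*p,.20],-1.71),delta([*p,.092],-1.71))
E
```

```text
[ 0.47357524 -0.19240507] (array([ 40.68,   5.16, -12.68]), array([ 0.  , -0.  ,  0.34])) (array([40.68,  5.16, -1.88]), array([ 0.  , -0.  ,  0.34]))
```

Call:
move_arm(translation=[[0, 0, -4], [1, 0.1, -9], [6, 0.8, -12.7], [12, 1.5, -12.7], [18, 2.3, -12.7], [24, 3, -12.7], [30, 3.8, -12.7], [36, 4.6, -12.7], [40.7, 5.2, -12.7], [40.7, 5.2, -12.7], [40.7, 5.2, -9], [40.7, 5.2, -6], [40.7, 5.2, -3], [40.7, 5.2, -1.8], [40.7, 5.2, -1.8]], dr=[[0, 0, 0], [0, 0, 0], [0, 0, 0.06], [0, 0, 0.12], [0, 0, 0.18], [0, 0, 0.24], [0, 0, 0.3], [0, 0, 0.34], [0, 0, 0.34], [0, 0, 0.34], [0, 0, 0.34], [0, 0, 0.34], [0, 0, 0.34], [0, 0, 0.34], [0, 0, 0.34]])

```text
clock: 26.72
tool_pos: [0.4726, -0.1922, 0.0905]
ee_rot: [-0.657, 0.754, 0.001, -0.001]
force: [0.1, -0.0, -1.7]
grip_width: 0.0253
finger_force: 30.0
```

Call:
move_arm(translation=[[0, 0, 0], [0, 0, 0], [0, 0, 0], [0, 0, 0], [0, 0, -5], [0, 0, -10.8], [0, 0, -10.8]], dr=[[0, 0, 0], [0, 0, 0], [0, 0, 0], [0, 0, 0], [0, 0, 0], [0, 0, 0], [0, 0, 0]], grip=0)

```text
clock: 27.6
tool_pos: [0.4759, -0.1932, 0.2043]
ee_rot: [-0.657, 0.754, -0.005, 0.004]
force: [0.8, -0.1, 0.4]
grip_width: 0.0842
finger_force: 0.0
```

```bash
python3 - <<'E'
from look import *
c=look()
print(env.read_state()["grip_width"],delta([.5471,.2185,.20],-1.587),delta([.5471,.2185,.085],-1.587))
E
```

```text
px [281.8 234.9] c 0.4438 0.1106 size 57 55 longyaw 0.137
px [249.8 204.8] c 0.5508 0.2225 size 57 43 longyaw 1.555
px [279.4 200.6] c 0.5654 0.1192 size 71 54 longyaw 1.555
px [298.4 204.5] c 0.5501 0.0539 size 90 11 longyaw -0.007
brown
px [249.7 205.1] c 0.5471 0.2185 size 64 49 longyaw 1.555
px [297.2 200.9] c 0.5589 0.0549 size 78 12 longyaw -0.059
0.08506171392255374 (array([-41.75,  -1.52,   0.18]), array([-0.006,  0.   , -0.123])) (array([-41.74,  -1.46,  11.68]), array([-0.006,  0.   , -0.123]))
```

Call:
move_arm(translation=[[-6, -0.2, 0], [-12, -0.4, 0], [-18, -0.6, 0], [-24, -0.8, 0], [-30, -1.1, 0], [-36, -1.3, 0], [-41.8, -1.5, 0], [-41.8, -1.5, 0], [-41.8, -1.5, 4], [-41.8, -1.5, 8], [-41.8, -1.5, 11], [-41.8, -1.5, 11.7], [-41.8, -1.5, 11.7]], dr=[[0, 0, -0.03], [0, 0, -0.06], [0, 0, -0.09], [0, 0, -0.12], [0, 0, -0.12], [0, 0, -0.12], [0, 0, -0.12], [0, 0, -0.12], [0, 0, -0.12], [0, 0, -0.12], [0, 0, -0.12], [0, 0, -0.12], [0, 0, -0.12]], grip=0)

```text
clock: 29.28
tool_pos: [0.5459, 0.2186, 0.0819]
ee_rot: [-0.7, 0.714, -0.0, -0.001]
force: [-0.3, -0.1, 0.7]
grip_width: 0.087
finger_force: 0.0
```

Call:
move_arm(translation=[[0, 0, 0], [0, 0, 0], [0, 0, 0], [0, 0, 0], [0, 0, 0], [0, 0, 0]], dr=[[0, 0, 0], [0, 0, 0], [0, 0, 0], [0, 0, 0], [0, 0, 0], [0, 0, 0]], grip=1)

```text
clock: 30.02
tool_pos: [0.5461, 0.2193, 0.0825]
ee_rot: [-0.7, 0.714, -0.0, 0.0]
force: [-0.1, -0.7, 0.5]
grip_width: 0.0458
finger_force: 30.0
```

```bash
python3 - <<'E'
from look import *
p=place(-.03,-.04); print(p,delta([*p,.21],-1.71),delta([*p,.10],-1.71))
E
```

```text
[ 0.4624118  -0.27162235] (array([ 49.24,   7.44, -12.77]), array([-0.  ,  0.  ,  0.12])) (array([49.24,  7.44, -1.77]), array([-0.  ,  0.  ,  0.12]))
```

Call:
move_arm(translation=[[0, 0, -4], [1, 0.1, -9], [6, 0.9, -12.8], [12, 1.8, -12.8], [18, 2.7, -12.8], [24, 3.6, -12.8], [30, 4.5, -12.8], [36, 5.4, -12.8], [42, 6.3, -12.8], [48, 7.2, -12.8], [49.2, 7.4, -12.8], [49.2, 7.4, -9], [49.2, 7.4, -6], [49.2, 7.4, -3], [49.2, 7.4, -1.7], [49.2, 7.4, -1.7]], dr=[[0, 0, 0], [0, 0, 0], [0, 0, 0.03], [0, 0, 0.06], [0, 0, 0.09], [0, 0, 0.12], [0, 0, 0.12], [0, 0, 0.12], [0, 0, 0.12], [0, 0, 0.12], [0, 0, 0.12], [0, 0, 0.12], [0, 0, 0.12], [0, 0, 0.12], [0, 0, 0.12], [0, 0, 0.12]])

```text
clock: 32.02
tool_pos: [0.4625, -0.2709, 0.0987]
ee_rot: [-0.657, 0.754, 0.001, -0.001]
force: [0.1, 0.0, -0.7]
grip_width: 0.0462
finger_force: 30.0
```

Call:
move_arm(translation=[[0, 0, 0], [0, 0, 0], [0, 0, 0], [0, 0, 0], [0, 0, -5], [0, 0, -10.8], [0, 0, -10.8]], dr=[[0, 0, 0], [0, 0, 0], [0, 0, 0], [0, 0, 0], [0, 0, 0], [0, 0, 0], [0, 0, 0]], grip=0)

```text
clock: 32.9
tool_pos: [0.4652, -0.2723, 0.2125]
ee_rot: [-0.657, 0.754, -0.005, 0.003]
force: [-0.8, 0.5, -0.0]
grip_width: 0.0868
finger_force: 0.0
```

```bash
python3 - <<'E'
from look import *
c=look()
print(env.read_state()["grip_width"],delta([.565,.1185,.20],-1.587),delta([.565,.1185,.078],-1.587))
E
```

```text
px [281.9 234.8] c 0.4441 0.1102 size 57 55 longyaw 0.127
px [279.4 200.6] c 0.5654 0.1192 size 71 54 longyaw 1.555
brown
0.08706248888655087 (array([-40.04,  -4.64,   0.97]), array([-0.006, -0.001, -0.123])) (array([-40.04,  -4.57,  13.17]), array([-0.006, -0.001, -0.123]))
```

Call:
move_arm(translation=[[-6, -0.7, 0], [-12, -1.4, 0], [-18, -2.1, 0], [-24, -2.8, 0], [-30, -3.5, 0], [-36, -4.2, 0], [-40, -4.6, 0], [-40, -4.6, 0], [-40, -4.6, 4], [-40, -4.6, 8], [-40, -4.6, 12], [-40, -4.6, 12.8], [-40, -4.6, 12.8]], dr=[[0, 0, -0.03], [0, 0, -0.06], [0, 0, -0.09], [0, 0, -0.12], [0, 0, -0.12], [0, 0, -0.12], [0, 0, -0.12], [0, 0, -0.12], [0, 0, -0.12], [0, 0, -0.12], [0, 0, -0.12], [0, 0, -0.12], [0, 0, -0.12]], grip=0)

```text
clock: 34.58
tool_pos: [0.5636, 0.1178, 0.0791]
ee_rot: [-0.7, 0.714, 0.0, -0.001]
force: [0.4, -1.0, 0.3]
grip_width: 0.0869
finger_force: 0.0
```

Call:
move_arm(translation=[[0, 0, 0], [0, 0, 0], [0, 0, 0], [0, 0, 0], [0, 0, 0], [0, 0, 0]], dr=[[0, 0, 0], [0, 0, 0], [0, 0, 0], [0, 0, 0], [0, 0, 0], [0, 0, 0]], grip=1)

```text
clock: 35.33
tool_pos: [0.5635, 0.1184, 0.0794]
ee_rot: [-0.7, 0.714, 0.0, -0.0]
force: [-1.1, -0.1, 2.3]
grip_width: 0.0475
finger_force: 30.0
```

```bash
python3 - <<'E'
from look import *
p=place(-.03,-.118); print(p,delta([*p,.21],-1.71),delta([*p,.093],-1.71))
E
```

```text
[ 0.45152743 -0.34885919] (array([ 46.93,  10.31, -13.05]), array([ 0.  , -0.  ,  0.12])) (array([46.93, 10.31, -1.35]), array([ 0.  , -0.  ,  0.12]))
```

Call:
move_arm(translation=[[0, 0, -4], [1, 0.2, -9], [6, 1.3, -13], [12, 2.6, -13], [18, 4, -13], [24, 5.3, -13], [30, 6.6, -13], [36, 7.9, -13], [42, 9.2, -13], [46.9, 10.3, -13], [46.9, 10.3, -13], [46.9, 10.3, -9], [46.9, 10.3, -6], [46.9, 10.3, -3], [46.9, 10.3, -1.4], [46.9, 10.3, -1.4]], dr=[[0, 0, 0], [0, 0, 0], [0, 0, 0.03], [0, 0, 0.06], [0, 0, 0.09], [0, 0, 0.12], [0, 0, 0.12], [0, 0, 0.12], [0, 0, 0.12], [0, 0, 0.12], [0, 0, 0.12], [0, 0, 0.12], [0, 0, 0.12], [0, 0, 0.12], [0, 0, 0.12], [0, 0, 0.12]])

```text
clock: 37.33
tool_pos: [0.4519, -0.3481, 0.0927]
ee_rot: [-0.657, 0.754, 0.0, -0.0]
force: [-0.5, 0.2, -0.7]
grip_width: 0.0476
finger_force: 30.0
```

Call:
move_arm(translation=[[0, 0, 0], [0, 0, 0], [0, 0, 0], [0, 0, 0], [0, 0, -6], [0, 0, -12], [0, 0, -18], [0, 0, -24], [0, 0, -30], [0, 0, -35], [0, 0, -35]], dr=[[0, 0, 0], [0, 0, 0], [0, 0, 0], [0, 0, 0], [0, 0, 0], [0, 0, 0], [0, 0, 0], [0, 0, 0], [0, 0, 0], [0, 0, 0], [0, 0, 0]], grip=0)

```text
clock: 38.7
tool_pos: [0.4522, -0.3491, 0.4486]
ee_rot: [-0.656, 0.755, -0.005, 0.002]
force: [-0.5, -0.1, -0.2]
grip_width: 0.087
finger_force: 0.0
```

```bash
python3 - <<'E'
from look import *
c=cap("top"); t=c["image"][:,:,::-1]; crop(c,310,150,450,270,4,"in_top")
c2=cap("side"); a=cv2.imread("pics/in_top.png"); crop(c2,270,110,400,230,4,"in_side"); b=cv2.imread("pics/in_side.png")
cv2.imwrite("pics/both.png",cv2.resize(np.hstack([a,b]),(800,356)))
s=env.read_state();print(s["tool_pos"],s["grip_width"]); print(delta([.682,-.2624,.45],-1.70))
E
```

```text
[ 0.45150075 -0.34830702  0.44320871] 0.08716450957172656
(array([-11.7 , -21.64,  -0.66]), array([-0.001,  0.001, -0.01 ]))
```

View pics/both.png

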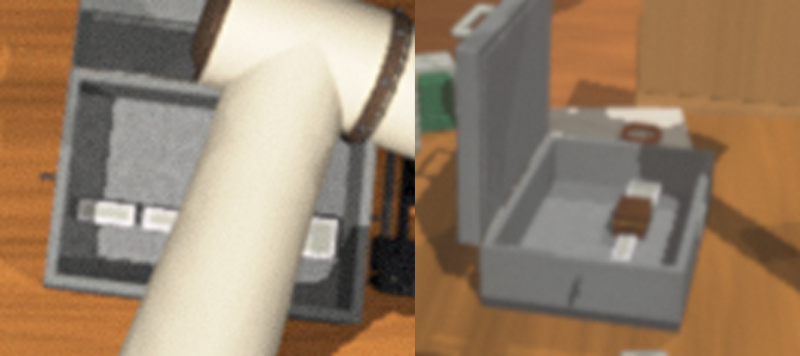

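All four are inside: bars at (110,213) and (160,218) and the tin at (322,237) in the top view, and the ring box at (632,212) in the side view. Now regrip the handle.

Call:
move_arm(translation=[[0, 0, -1], [-3, -5, -1], [-6, -10, -1], [-9, -16, -1], [-11.7, -21.7, -1], [-11.7, -21.7, -0.7], [-11.7, -21.7, -0.7], [-11.7, -21.7, 3], [-11.7, -21.7, 6], [-11.7, -21.7, 8.3], [-11.7, -21.7, 8.3], [-11.7, -21.7, 8.3]], dr=[[0, 0, 0], [0, 0, 0], [0, 0, 0], [0, 0, -0.01], [0, 0, -0.01], [0, 0, -0.01], [0, 0, -0.01], [0, 0, -0.01], [0, 0, -0.01], [0, 0, -0.01], [0, 0, -0.01], [0, 0, -0.01]], grip=0.5)

```text
clock: 40.3
tool_pos: [0.6823, -0.2636, 0.363]
ee_rot: [-0.66, 0.751, -0.002, 0.001]
force: [-0.8, -0.1, 0.6]
grip_width: 0.0433
finger_force: 0.0
```

Call:
move_arm(translation=[[0, 0, 0], [0, 0, 0], [0, 0, 0], [0, 0, 0], [0, 0, 0], [0, 0, 0]], dr=[[0, 0, 0], [0, 0, 0], [0, 0, 0], [0, 0, 0], [0, 0, 0], [0, 0, 0]], grip=1)

```text
clock: 41.05
tool_pos: [0.6836, -0.2628, 0.3604]
ee_rot: [-0.66, 0.751, -0.001, 0.001]
force: [4.3, -1.0, -0.2]
grip_width: 0.011
finger_force: 30.0
```

```bash
python3 - <<'E'
from h import *
s=env.read_state();print(s["tool_pos"],s["force"],s["grip_width"])
r=R.from_quat(s["ee_rot"]).as_matrix(); ex=np.array([np.cos(-.14),np.sin(-.14),0])
p0=np.pi-np.arctan2(68,222); t0=1.5
for t in np.linspace(t0-.1,0,15):
    d=23.2*((np.cos(p0-t)-np.cos(p0-t0))*ex+(np.sin(p0-t)-np.sin(p0-t0))*np.array([0,0,1]))
    print(t.round(2),(r.T@d).round(1).tolist())
print(delta([.4015,-.2235,.203]))
E
```

```text
[ 0.68355506 -0.26277437  0.36036094] [ 4.26636211 -0.95260418 -0.20093353] 0.010972206459290807
1.4 [-0.0, 2.3, -0.4]
1.3 [-0.1, 4.6, -0.6]
1.2 [-0.1, 6.9, -0.5]
1.1 [-0.1, 9.2, -0.3]
1.0 [-0.1, 11.5, 0.2]
0.9 [-0.2, 13.7, 1.0]
0.8 [-0.2, 15.8, 1.9]
0.7 [-0.2, 17.8, 3.1]
0.6 [-0.2, 19.7, 4.4]
0.5 [-0.2, 21.4, 6.0]
0.4 [-0.3, 23.0, 7.7]
0.3 [-0.3, 24.4, 9.5]
0.2 [-0.3, 25.6, 11.5]
0.1 [-0.3, 26.6, 13.6]
0.0 [-0.3, 27.4, 15.8]
(array([-0.27, 28.51, 15.68]), array([0., 0., 0.]))
```

Call:
move_arm(translation=[[0, 1.1, -0.2], [0, 3.4, -0.6], [-0.1, 5.7, -0.8], [-0.1, 8, -0.7], [-0.1, 10.3, -0.5], [-0.1, 12.6, 0], [-0.2, 14.8, 0.8], [-0.2, 16.9, 1.7], [-0.2, 18.9, 2.9], [-0.2, 20.8, 4.2], [-0.2, 22.5, 5.8], [-0.3, 24.1, 7.5], [-0.3, 25.5, 9.3], [-0.3, 26.1, 10.3], [-0.3, 26.7, 11.3], [-0.3, 27.2, 12.4], [-0.3, 27.7, 13.4]], dr=[[0, 0, 0], [0, 0, 0], [0, 0, 0], [0, 0, 0], [0, 0, 0], [0, 0, 0], [0, 0, 0], [0, 0, 0], [0, 0, 0], [0, 0, 0], [0, 0, 0], [0, 0, 0], [0, 0, 0], [0, 0, 0], [0, 0, 0], [0, 0, 0], [0, 0, 0]])

```text
clock: 43.18
tool_pos: [0.4089, -0.2235, 0.2261]
ee_rot: [-0.66, 0.751, 0.0, 0.001]
force: [2.6, 5.8, 1.9]
grip_width: 0.011
finger_force: 30.0
```

```bash
python3 - <<'E'
from h import *
s=env.read_state();print(s["tool_pos"],s["force"],s["grip_width"]);print(delta([.4015,-.2235,.203],-1.70))
E
```

```text
[ 0.4089017  -0.22354303  0.22607655] [2.64958426 5.80068184 1.9432971 ] 0.010987981746180195
(array([0.09, 0.74, 2.31]), array([-0.001,  0.001,  0.   ]))
```

Now close the rest and press slightly below the shut height.

Call:
move_arm(translation=[[0.1, 0.4, 1], [0.1, 0.7, 2], [0.1, 0.7, 2.4], [0.1, 0.7, 2.6], [0.1, 0.7, 2.6], [0.1, 0.7, 2.6]], dr=[[0, 0, 0], [0, 0, 0], [0, 0, 0], [0, 0, 0], [0, 0, 0], [0, 0, 0]])

```text
clock: 43.92
tool_pos: [0.401, -0.2229, 0.2031]
ee_rot: [-0.66, 0.751, 0.001, -0.0]
force: [-4.6, 15.1, 23.5]
grip_width: 0.0108
finger_force: 30.3
```

Call:
move_arm(translation=[[0, 0, 0], [0, 0, 0], [0, 0, 0], [0, 0, 0], [0, 0, -4], [0, 0, -8.7], [-5.6, 0.3, -8.7], [-11.2, 0.6, -8.7], [-17, 1, -8.7], [-22.5, 1.3, -8.7], [-22.5, 1.3, -8.7]], dr=[[0, 0, 0], [0, 0, 0], [0, 0, 0], [0, 0, 0], [0, 0, 0], [0, 0, 0], [0, 0, 0], [0, 0, 0], [0, 0, 0], [0, 0, 0], [0, 0, 0]], grip=0)

```text
clock: 45.3
tool_pos: [0.4178, 0.0034, 0.2873]
ee_rot: [-0.662, 0.749, -0.0, 0.0]
force: [-1.1, -1.3, -0.4]
grip_width: 0.0868
finger_force: 0.0
```

```bash
python3 - <<'E'
from h import *
c=cap("top"); crop(c,350,170,420,260,6,"dial2")
print(env.read_state()["tool_pos"],delta([.5225,-.2395,.29],-1.70),delta([.5225,-.2395,.197],-1.70))
E
```

```text
[0.4174982  0.00195902 0.28708664] (array([ 22.65, -13.43,  -0.29]), array([ 0.001, -0.   ,  0.004])) (array([ 22.64, -13.44,   9.01]), array([ 0.001, -0.   ,  0.004]))
```

View pics/dial2.png

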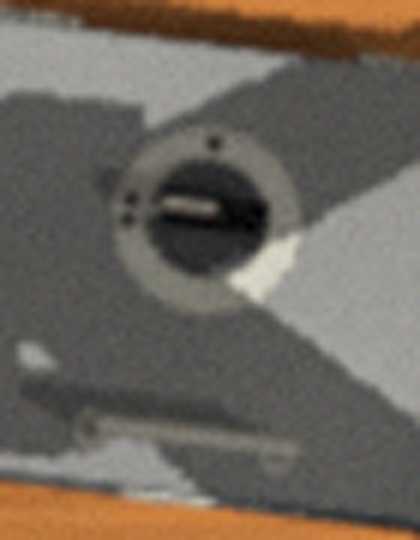

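The lid is shut in the same place as before and the line still points at the pair (128,208). Grip the dial.

Call:
move_arm(translation=[[5.6, -3.3, 0], [11.2, -6.6, 0], [17, -10, 0], [22.6, -13.4, 0], [22.6, -13.4, 0], [22.6, -13.4, 3], [22.6, -13.4, 6], [22.6, -13.4, 9], [22.6, -13.4, 9], [22.6, -13.4, 9]], dr=[[0, 0, 0], [0, 0, 0], [0, 0, 0], [0, 0, 0], [0, 0, 0], [0, 0, 0], [0, 0, 0], [0, 0, 0], [0, 0, 0], [0, 0, 0]], grip=0)

```text
clock: 46.6
tool_pos: [0.5217, -0.2413, 0.1985]
ee_rot: [-0.66, 0.751, -0.001, 0.0]
force: [1.4, 0.5, -0.2]
grip_width: 0.0871
finger_force: 0.0
```

Call:
move_arm(translation=[[0, 0, 0], [0, 0, 0], [0, 0, 0], [0, 0, 0], [0, 0, 0], [0, 0, 0], [0, 0, 0], [0, 0, 0], [0, 0, 0], [0, 0, 0]], dr=[[0, 0, 0], [0, 0, 0], [0, 0, 0], [0, 0, 0], [0, 0, 0], [0, 0, 0], [0, 0, 0], [0, 0, 0], [0, 0, 0], [0, 0, 0]], grip=1)

```text
clock: 47.85
tool_pos: [0.5215, -0.2408, 0.1972]
ee_rot: [-0.66, 0.751, -0.0, 0.0]
force: [1.2, -0.9, -0.6]
grip_width: 0.0145
finger_force: 30.0
```

```bash
python3 - <<'E'
from h import *
s=env.read_state();q=s["ee_rot"];print(s["tool_pos"],s["force"],s["grip_width"],2*np.arctan2(q[1],q[0])-2*np.pi)
print(delta(s["tool_pos"],-.137-np.pi))
E
```

```text
[ 0.52151399 -0.24081536  0.19723259] [ 1.18570284 -0.91178055 -0.59895243] 0.014476794910098815 -1.6999597452159732
(array([0., 0., 0.]), array([-0.   ,  0.   ,  1.579]))
```

Call:
move_arm(translation=[[0, 0, 0], [0, 0, 0], [0, 0, 0], [0, 0, 0], [0, 0, 0], [0, 0, 0], [0, 0, 0], [0, 0, 0], [0, 0, 0], [0, 0, 0], [0, 0, 0], [0, 0, 0], [0, 0, 0], [0, 0, 0]], dr=[[0, 0, 0.15], [0, 0, 0.3], [0, 0, 0.45], [0, 0, 0.6], [0, 0, 0.75], [0, 0, 0.9], [0, 0, 1.05], [0, 0, 1.2], [0, 0, 1.35], [0, 0, 1.5], [0, 0, 1.58], [0, 0, 1.58], [0, 0, 1.58], [0, 0, 1.58]])

```text
clock: 49.6
tool_pos: [0.5202, -0.239, 0.1972]
ee_rot: [0.069, 0.998, 0.001, -0.002]
force: [-2.9, 7.6, 3.7]
grip_width: 0.0148
finger_force: 30.0
```

Call:
move_arm(translation=[[0, 0, 0], [0, 0, 0], [0, 0, 0], [0, 0, 0], [0, 0, 0], [0, 0, 0], [0, 0, -4], [0, 0, -9.3], [0, 0, -14], [0, 0, -14]], dr=[[0, 0, 0], [0, 0, 0], [0, 0, 0], [0, 0, 0], [0, 0, 0], [0, 0, 0], [0, 0, 0], [0, 0, 0], [0, 0, 0], [0, 0, 0]], grip=0)

```text
clock: 50.85
tool_pos: [0.5227, -0.2413, 0.3422]
ee_rot: [0.069, 0.998, -0.001, 0.005]
force: [0.1, -0.4, -0.5]
grip_width: 0.0867
finger_force: 0.0
```

```bash
python3 - <<'E'
from h import *
print(delta([.42,.05,.33]))
E
```

```text
(array([14.19, 27.45,  1.04]), array([0., 0., 0.]))
```

Call:
move_arm(translation=[[3, 5, 0], [6, 10, 0], [9, 16, 0], [12, 22, 0], [14.2, 27.5, 0], [14.2, 27.5, 0], [14.2, 27.5, 0]], dr=[[0, 0, 0], [0, 0, 0], [0, 0, 0], [0, 0, 0], [0, 0, 0], [0, 0, 0], [0, 0, 0]])

```text
clock: 51.72
tool_pos: [0.4183, 0.0514, 0.3367]
ee_rot: [0.068, 0.998, -0.0, -0.001]
force: [0.0, -0.1, 0.0]
grip_width: 0.0868
finger_force: 0.0
```

```bash
python3 - <<'E'
from h import *
c=cap("top"); crop(c,340,165,440,260,6,"dial3")
E
```

```text
(no output)
```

View pics/dial3.png

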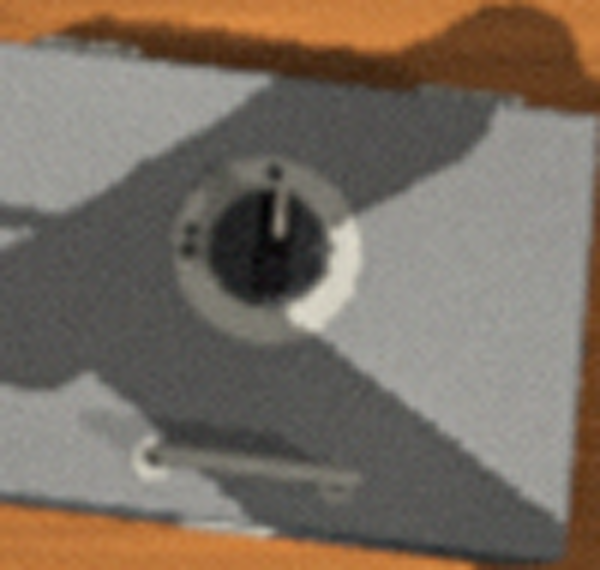

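```bash
python3 - <<'E'
from h import *
im=[];
for _ in range(6): c=cap("top"); im.append(c["image"].astype(float).mean(2))
g=np.mean(im,0)
p=proj(c,[.522,-.2395,.153])[0]; print(p)
x0,y0=int(p[0])-6,int(p[1])-13
print(g[y0:y0+18,x0:x0+14].astype(int),x0,y0)
# white line: per row weighted column
pts=[]
for y in range(int(p[1])-8,int(p[1])+1):
    r=g[y,int(p[0])-4:int(p[0])+6]; w=np.clip(r-65,0,None)
    if w.sum()>30: pts.append((int(p[0])-4+(w*np.arange(len(w))).sum()/w.sum(),y))
print(np.round(pts,2))
# lid edges: hinge & front edges (rows) by gradient
def edge(cols,lo,hi,z):
    e=[]
    for x in cols:
        col=c["image"][lo:hi,x].astype(float); s=col[:,0]-col[:,2]; k=np.abs(np.diff(s)).argmax(); e.append((x,lo+k+.5))
    w=ray(c,e,z); f=np.polyfit(w[:,1],w[:,0],1); return -np.arctan(f[0])
print("front",edge(range(345,425,3),235,270,.113))
E
```

```text
[386.79805835 204.90192701]
[[ 94  95 103 104 102 100  94  98  91  83  83  82  80  80]
 [110 108 114 113  99  84  87 105 107 101  95  92  84  81]
 [114 117 114 111  85  51  60  99 113 113 111 104  97  83]
 [109 114 116 112  86  58  65 104 116 116 113 115 108  97]
 [ 97  99 104 103  96  87  93 109 114 115 115 113 116 111]
 [ 83  78  78  72  65  68  94 107  97 105 114 116 116 118]
 [ 60  52  47  37  26  40  91 101  70  77 104 115 115 117]
 [ 40  35  30  20   9  37  94  94  50  50  80 106 115 118]
 [ 31  34  33  20   2  43  98  85  44  39  55  83 109 115]
 [ 33  36  34  17   8  51 114  85  38  36  42  59  87 109]
 [ 32  35  33  18   5  60 123  86  35  35  40  45  61  88]
 [ 35  34  32  11  12  65 126  87  37  37  43  44  50  76]
 [ 33  32  25  15  13  65 117  80  34  38  44  44  46  62]
 [ 33  34  27  12  12  40  73  47  30  38  43  42  44  64]
 [ 35  33  26  12  13  13  27  22  25  38  44  42  51  68]
 [ 33  34  25  15   9  15  12  16  30  41  42  46  62  71]
 [ 34  33  21   8  19  23  17  20  34  44  45  46  59  74]
 [ 32  30  20  18  24  23  24  24  38  44  46  41  51  72]] 380 191
[[388.23 196.  ]
 [388.9  197.  ]
 [388.56 198.  ]
 [387.53 199.  ]
 [386.29 200.  ]
 [386.27 201.  ]
 [386.26 202.  ]
 [386.23 203.  ]]
front -0.14003829388864045
```

The dial line lies at about -0.12 rad in the world and the chest yaw is -0.14 rad, so the dial stands at about +0.02 rad and the chest is locked. Before handing in, I'll check that nothing else changed.

```bash
python3 - <<'E'
from h import *
s=env.read_state();print(s["clock"],s["force"]);print(env.job_done())
E
```

```text
52.075 [-0.18269653 -1.35206083  0.03754979]
the job is handed in; nothing more can be done
None
```

I put both silver bars, the tin and the ring box in the chest, shut the lid, turned the dial to within about 0.02 rad of the single stud by camera, and handed the job in at 52 s; no verdict came back.

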